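Stop the pump and vent the evaporator

TASK

The evaporation is finished. With the fingertips, press the red pump stop button fully in and let it come back, and only then push the yellow vent lever along its slot, past the click of the first stop (two orange marks, slow bleed), fully home to the second stop (three green marks, vent open), and leave it there. Push gently, do not grip the lever, do not press the green start button, and leave the glassware and tools around where they are.

Things in the scene. Friction and masses are not known exactly. Their poses are not given: they have to be found in the camera images.
- vent_unit: White box with a dark grey top plate, fixed to the bench, 90 mm (its x) by 180 mm (its y), top plate at 55 mm. Origin: centre of its underside; z up. The yellow lever slides along the box's +y in a black slot. Marks on both sides of the slot: one white (lever at rest, y = -30 mm), two orange (first stop, y = +2.5 mm), three green (second stop, y = +30 mm). Turned up to 0.6 rad, left or right of the switch box.
- vent_knob (a point): Centre of the yellow lever knob, a flat paddle 32 mm (box x) by 16 mm (box y) by 34 mm high, its underside 19 mm above the top plate and its top 108 mm above the bench; a steel stem of 8 mm carries it. It moves with the lever. Push it on its wide rear face (box -y side), towards the box's +y. Loading its rear and front halves together counts as gripping it.
- vent_lever (a joint): How far the lever has slid along the box's +y, in m: 0 at the rest end, 0.0325 in the first click (bleed), 0.060 at the second stop (vent fully open), which is a hard end. It starts between 0 and 0.004. Two sprung humps lie at 0.018 and 0.047: from 0.005 and again from 0.0335 it takes about 5 to 6 N to push on (elsewhere about 1 N of friction), and past the middle of a hump the lever snaps on by itself into the click or the end stop.
- switch_box: White box with a dark grey top plate, fixed to the bench, 100 mm (its x) by 150 mm (its y), top plate at 48 mm. Origin: centre of its underside; z up. Carries the red stop button at its y = +37 mm and the green start button at its y = -37 mm.
- stop_button_top (a point): Top centre of the red pump stop button, 30 mm across; moves down along z as it is pressed.
- stop_button (a joint): Travel of the red button in m: 0 out, 0.006 fully in (5 N). It springs back by itself.
- start_button_top (a point): Top centre of the green pump start button, 30 mm across, not to be pressed.
- start_button (a joint): Travel of the green button in m: 0 out, 0.006 fully in.
- beaker: Loose glass beaker, 68 mm across, 90 mm high; origin at the centre of its underside.
- amber_bottle: Loose amber bottle, 60 mm across, 125 mm high; origin at the centre of its underside.
- flask: Loose round flask on a cork ring, 92 mm across, 156 mm high; origin at the centre of its underside.
- joint_clip: Loose red U-shaped glass joint clip, 40 by 30 by 10 mm, lying on the bench close to the vent unit on its robot side; origin at the centre of its underside.
- spatula: Loose thin steel laboratory spatula, 175 mm long, 14 mm wide, 9 mm high, lying on the bench on the robot side of the switch box; origin at the middle of its underside.
- vial: Loose small glass vial with a white cap, 28 mm across, 55 mm high, standing between the boxes; origin at the centre of its underside.
- wash_bottle: Loose white bottle with a red cap, 64 mm across, 160 mm high, on the robot's right; origin at the centre of its underside.
Not all that is in view belongs to the job. What is shaped like the switch_box but pink, purple or turquoise is not meant.

How it is judged:
On the way, in this order (a step that is already met when the one before it is completed fails the run):
1. the red stop button is pressed in (over 4.5 of 6 mm) while the vent lever is still at rest (value of joint stop_button above 0.0045 m and value of joint vent_lever below 0.01 m), for 0.1 s.
2. the red button has come back out, the lever still at rest (value of joint stop_button below 0.002 m and value of joint vent_lever below 0.01 m), for 0.05 s.
3. the vent lever is at the second stop (value of joint vent_lever above 0.056 m), for 0.2 s.
At the end, for the whole second after the job is handed in: The lever rests at its second stop (slid more than 56 of 60 mm) and both buttons are out (within 2 mm) (value of joint vent_lever above 0.056 m and value of joint each of stop_button, start_button below 0.002 m and velocity of joint vent_lever between -0.01 and 0.01 m/s); the robot touches nothing.
It fails at once if the green start button is pressed (over 3 mm) (value of joint start_button above 0.003 m).
It fails at once if the lever knob is gripped (over 3 N on both its halves at once) (contact force between the fingers and vent_lever_c1 above 3 N and contact force between the fingers and vent_lever_c2 above 3 N).
It fails at once if the lever is rammed (over 40 N) (contact force between the fingers and vent_lever_c1 above 40 N or contact force between the fingers and vent_lever_c2 above 40 N).
It fails at once if something loose is moved by more than 20 mm, lifted or carried (distance of any of beaker, amber_bottle, flask, joint_clip, spatula, vial, wash_bottle from where it was at the start of the episode above 0.02 m).
It fails at once if something standing is tipped (angle between any of beaker, amber_bottle, flask, vial, wash_bottle's own z axis and vertical above 0.35 rad).
It also fails if it takes over 42 s, if anything falls off the work surface, if the arm or the gripper's body presses on something with over 40 N, if the wrist force passes 120 N, or if a joint passes its speed limit or range.

ROBOT

A 7-joint arm with a two-finger parallel gripper is mounted at the origin on the work surface. World frame = base frame: x ahead of the robot, y to its left, z up, the work surface at z = 0. Lengths are in m, angles in rad, forces in N, time in s.
With the tool pointing down it reaches from about 0.425 to 0.925 m from the base axis. Payload 6.8 kg.
Tool frame: the origin (TCP) lies on the mounting face of the last link; the fingertips stand 173 mm ahead of it and the grasp point (between the pads) lies 155 mm ahead of it; y points along the fingers, x is the direction in which the jaws open and shut, and the axes are right-handed (so a half turn about y gives the same grasp; the last joint's range is limited). The gripper opens to 85 mm and grips with 20 to 120 N. Pads are 22 mm wide; open, the fingers measure 114 mm over their backs; the gripper's body (76 mm by 85 mm) begins 54 mm behind the grasp point. The pads swing forward as they close: fully open they stand 13 mm farther back than shut.
Start: joints at [-1.392, 0.477, 0.022, 1.555, -0.011, 1.109, -0.083], TCP at [0.191, 0.647, 0.405] pointing down, gripper open.
Joint ranges: [-2.96, 2.96], [-0.34, 2.1], [-1.41, 1.46], [0.24, 2.44], [-1.37, 4.51], [0.17, 1.92], [-2.96, 2.96]. Speed limits (rad/s): [2.39, 2.39, 3.14, 3.14, 3.14, 3.14, 3.14].

INTERFACE

Orientations are given as a rotation vector (axis times angle).
In Python, from bench import r gives the robot as it stands.
- The arm moves only by the tool step_arm, never from a script. Its arguments are lists of equal length, an entry for each row: "xyz": the shift along the tool's x, y, z scaled (see below), a list of three; "rotation": the turn, a rotation vector about the tool's x, y, z scaled (see below), a list of three. A call has 1 to 20 rows; each row is the pose to reach, as a shift and turn from the pose measured when the call began, along the tool's axes at that moment; what a row does not reach only later rows make up. The controller multiplies each number of a shift by 30 cm and each number of a turn by 90 degrees. A row lasts 1/8 s, in which the tool goes at most 62.5 mm and 10.7 degrees, less where a joint would pass 70% of its speed; a pose out of reach is approached as far as the arm can. A call with a number of a shift or a turn outside -1 to 1 is refused whole. A call with a gripper value outside its range is refused whole. "grip" is the closure, from 0 (fully open) to 1 (shut), set as the call begins (left out, the last holds). The fingers move at their own pace and stop on an object; "force" is the grip in N (left out, the last holds). Time passes only in rows, so rows that repeat a pose let the fingers close. It gives the time, the measured TCP pose, the force and the opening at its end, in the units of the state.
- r.get_obs(): the state, without advancing time (a new reading comes with each control period).
- r.grab_frame(name): name is "scene" or "top" or "wrist"; returns a dict with "pixels" (400x640x3 uint8, red, green, blue), "fx", "fy", "cx", "cy" (pixels), "dist_coeffs" ([k1, k2, p1, p2, k3] as OpenCV has them; the pictures are not rectified), "position" and "attitude" of the camera in the world; the wrist camera has in their place "mount" (4x4, takes a point from camera to tool coordinates, whose origin is the TCP and whose axes are the tool frame's). Camera axes: x right, y down, z forward; pixel columns grow to the right and rows downward; lengths in m; the calibration is good to about 2 mm. A picture is of the moment at which its call begins: read the wrist's pose just before it. There is no depth.
- r.hand_in(): hands the job in, once; it reports no verdict.
The state is a dict: "clock": time; "joints": joint angles; "qvel": joint speeds; "tau": joint torques, N m; "tcp_pos": TCP position; "orientation": TCP orientation; "contact_force": force on the tool from outside, world axes, zero at the start; "moment": the same for the moment, N m; "grip_width": finger opening in m.
Only numpy, scipy, OpenCV 4.12 (cv2) and the standard library are available. Lean on these libraries where they do the work, as an engineer would, in place of code of your own. Each camera call takes 0.05 s, during which the arm holds its last target.

## Working session

There is one attempt and no reset: what is moved stays moved. The work goes in short steps, Python scripts to look and compute and a tool call to move; the robot and the scene stay as the last step left them, time stands still between calls to the robot, and variables do not carry over. Pictures are saved under pics/ and viewed, and the job is handed in when it is done.

Besides the shell and the picture viewer there is one more tool, called after "Emit:" as name(argument=value, ...) on one line, values as JSON. step_arm: Moves the arm, as the interface text tells. Its arguments: {"type":"object","properties":{"xyz":{"type":"array"},"rotation":{"type":"array"},"grip":{"type":"number"},"force":{"type":"number"}},"required":["xyz","rotation"]}

```bash
ls; mkdir -p pics
python3 - <<'E'
from bench import r
import cv2,json,numpy as np
o=r.get_obs(); print({k:np.round(v,4).tolist() for k,v in o.items()})
for n in ["scene","top"]:
    f=r.grab_frame(n); cv2.imwrite(f"pics/{n}0.png",f["pixels"][:,:,::-1])
    print(n,{k:np.round(v,4).tolist() for k,v in f.items() if k!="pixels"})
E
```

```text
pics
{'clock': 0.0, 'joints': [-1.3921, 0.4778, 0.0224, 1.5565, -0.0115, 1.1093, -0.0831], 'qvel': [-0.0005, 0.0009, 0.002, -0.0002, 0.0008, 0.0001, -0.0002], 'tau': [0.0, -59.6458, 1.6078, -28.1193, 0.0124, 0.0095, 0.0], 'tcp_pos': [0.1909, 0.6472, 0.4037], 'orientation': [-1.3325, -0.9944, 0.9967], 'contact_force': [-0.2163, 0.1256, -0.2002], 'moment': [0.0453, 0.0045, -0.036], 'grip_width': 0.085}
scene {'fx': 466.8941, 'fy': 466.8941, 'cx': 329.5554, 'cy': 190.925, 'dist_coeffs': [-0.0833, 0.0, 0.0, 0.0, 0.0], 'position': [1.3356, 0.3566, 0.7392], 'attitude': [-1.2342, -2.0983, 1.0545]}
top {'fx': 395.7298, 'fy': 395.7298, 'cx': 309.2756, 'cy': 200.7156, 'dist_coeffs': [-0.0255, 0.0, 0.0, 0.0, 0.0], 'position': [0.3334, -0.0588, 1.046], 'attitude': [-2.097, 2.1492, -0.1913]}
```

View pics/scene0.png

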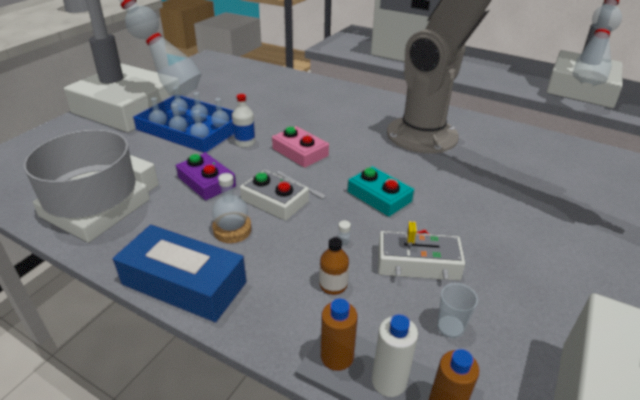

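View pics/top0.png

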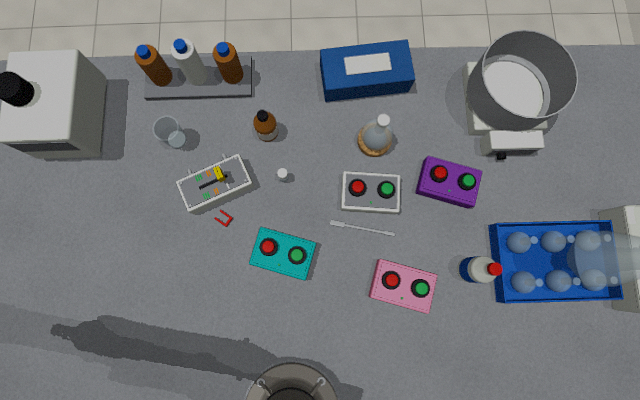

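Top view: white switch_box centred near (371,192) with red (358,187) and green (387,189). The look-alikes are turquoise red (268,247), pink red (392,281) and purple red (439,173). The vent unit is near (215,183), its yellow knob near (219,173). Next, close crops and calibration.

```bash
cat > h.py <<'E'
import numpy as np, cv2
from scipy.spatial.transform import Rotation as R
def K(f): return np.array([[f["fx"],0,f["cx"]],[0,f["fy"],f["cy"]],[0,0,1.]])
def cam(f,o=None):
    if "mount" in f:
        T=np.eye(4);T[:3,:3]=R.from_rotvec(o["orientation"]).as_matrix();T[:3,3]=o["tcp_pos"]
        T=T@np.array(f["mount"]); return T[:3,:3],T[:3,3]
    return R.from_rotvec(f["attitude"]).as_matrix(),np.array(f["position"])
def ray(f,uv,z,o=None):
    Rm,p=cam(f,o)
    n=cv2.undistortPoints(np.array(uv,float).reshape(-1,1,2),K(f),np.array(f["dist_coeffs"],float))[:,0]
    d=np.c_[n,np.ones(len(n))]@Rm.T
    return p+d*((np.asarray(z)-p[2])/d[:,2])[:,None]
def proj(f,P,o=None):
    Rm,p=cam(f,o); rv=cv2.Rodrigues(Rm.T)[0]
    return cv2.projectPoints(np.array(P,float).reshape(-1,3),rv,-Rm.T@p,K(f),np.array(f["dist_coeffs"],float))[0][:,0]
E
python3 - <<'E'
from bench import r
from h import *
f=r.grab_frame("top"); im=f["pixels"][:,:,::-1]
a=im[150:240,165:265]; b=im[150:240,325:425]
cv2.imwrite("pics/crop0.png",np.hstack([cv2.resize(a,(400,360),interpolation=cv2.INTER_CUBIC),cv2.resize(b,(400,360),interpolation=cv2.INTER_CUBIC)]))
o=r.get_obs();print(R.from_rotvec(o["orientation"]).as_matrix().round(3))
w=r.grab_frame("wrist");print(np.round(w["mount"],4),w["fx"]);cv2.imwrite("pics/w0.png",w["pixels"][:,:,::-1])
hsv=cv2.cvtColor(f["pixels"],cv2.COLOR_RGB2HSV)
for nm,lo,hi in [("red",(0,150,80),(8,255,255)),("green",(45,120,50),(80,255,255)),("yel",(22,150,100),(32,255,255))]:
    m=cv2.inRange(hsv,lo,hi)
    if nm=="red": m|=cv2.inRange(hsv,(172,150,80),(180,255,255))
    n,l,s,c=cv2.connectedComponentsWithStats(m)
    print(nm,[(s[i,4],c[i].round(1).tolist()) for i in range(1,n) if s[i,4]>15])
E
```

```text
[[ 0.283 -0.    -0.959]
 [ 0.959 -0.001  0.283]
 [-0.001 -1.    -0.   ]]
[[ 1.000e+00 -1.000e-04  5.000e-04  5.000e-04]
 [-5.000e-04 -2.678e-01  9.635e-01  3.000e-02]
 [ 0.000e+00 -9.635e-01 -2.678e-01  6.830e-02]
 [ 0.000e+00  0.000e+00  0.000e+00  1.000e+00]] 284.02879835309494
red [(np.int32(113), [440.0, 172.0]), (np.int32(112), [357.4, 186.2]), (np.int32(75), [224.3, 218.7]), (np.int32(118), [267.6, 246.3]), (np.int32(140), [495.0, 268.7]), (np.int32(124), [391.5, 279.7])]
green [(np.int32(23), [198.0, 177.2]), (np.int32(124), [468.0, 180.2]), (np.int32(122), [386.6, 188.4]), (np.int32(121), [296.4, 254.5]), (np.int32(132), [421.1, 288.0])]
yel [(np.int32(78), [217.6, 172.3])]
```

View pics/crop0.png

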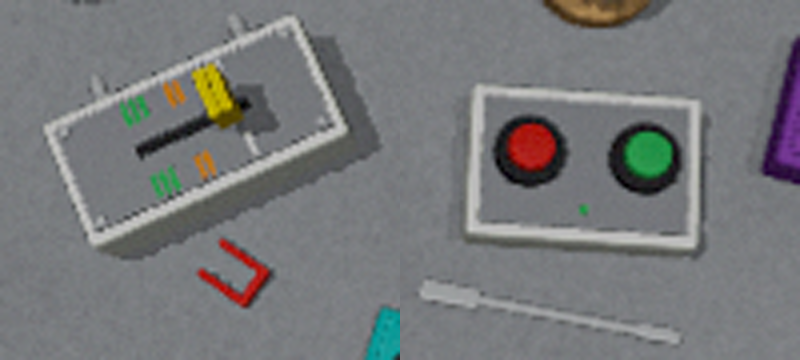

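View pics/w0.png

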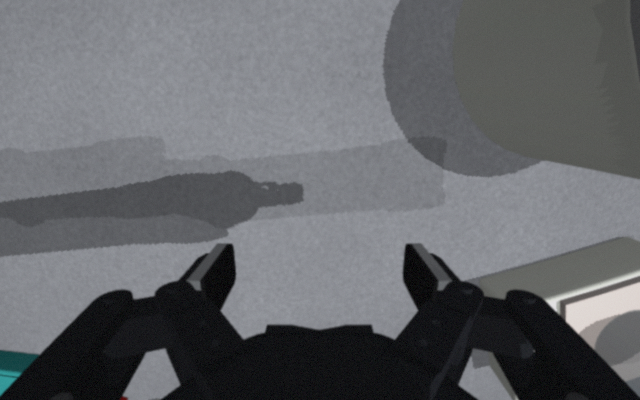

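Crop: the red button (crop 532,147) is on the white box, with green at (648,153). The vent knob is by the one white mark at the right end, and its travel runs left-down past orange to green. Now I'll fit both boxes.

```bash
cat > fit.py <<'E'
from bench import r
from h import *
from scipy.optimize import least_squares
f=r.grab_frame("top"); s=r.grab_frame("scene")
def c2p(pts,x0): return np.array(pts,float)/4+[x0,150]+[-.375,-.375]
red=ray(f,[[357.4,186.2],[386.6,188.4]],0.062); print("red/green @z.062",red.round(4), np.linalg.norm(red[0]-red[1]))
V=ray(f,c2p([(45,128),(292,17),(348,130),(95,236)],165),0.055); print("vent corners",V.round(4).tolist(),[np.linalg.norm(V[i]-V[i-1]).round(4) for i in range(4)])
S=ray(f,c2p([(475-400,88),(702-400,102),(698-400,240),(466-400,233)],325),0.048); print("sw corners",S.round(4).tolist(),[np.linalg.norm(S[i]-S[i-1]).round(4) for i in range(4)])
def fit(C,w,l): # order from corner list; local coordinates by trial
    def res(p,L): 
        c,sn=np.cos(p[2]),np.sin(p[2]); return (np.array(L)@np.array([[c,sn],[-sn,c]])+p[:2]-C[:,:2]).ravel()
    return res
# vent: left end = +y ; corners: [far-left, far-right, near-right, near-left]
a,b=.045,.09
d=(V[0]+V[3]-V[1]-V[2])[:2]; yaw=np.arctan2(-d[0],d[1])
xh=np.array([np.cos(yaw),np.sin(yaw)]); sg=np.sign((V[0]-V[3])[:2]@xh)
L=[(sg*a,b),(sg*a,-b),(-sg*a,-b),(-sg*a,b)]
q=least_squares(fit(V,0,0),[*V[:,:2].mean(0),yaw],args=(L,)); print("vent",q.x.round(4),q.fun.round(4))
d=(S[0]+S[3]-S[1]-S[2])[:2]; yaw2=np.arctan2(-d[0],d[1])
xh=np.array([np.cos(yaw2),np.sin(yaw2)]); sg=np.sign((S[0]-S[3])[:2]@xh)
L=[(sg*.05,.075),(sg*.05,-.075),(-sg*.05,-.075),(-sg*.05,.075)]
q2=least_squares(fit(S,0,0),[*S[:,:2].mean(0),yaw2],args=(L,)); print("switch",q2.x.round(4),q2.fun.round(4))
def W(q,P): 
    c,sn=np.cos(q[2]),np.sin(q[2]);P=np.array(P,float);return np.c_[P[:,0]*c-P[:,1]*sn+q[0],P[:,0]*sn+P[:,1]*c+q[1],P[:,2]]
print("stop",W(q2.x,[[0,.037,.06],[0,-.037,.06]]).round(4).tolist(), "knob rest",W(q.x,[[0,-.03,.108],[0,.03,.108]]).round(4).tolist())
ims=[]
for g in (f,s):
    im=cv2.resize(np.ascontiguousarray(g["pixels"][:,:,::-1]),None,fx=4,fy=4,interpolation=cv2.INTER_CUBIC)
    for qq,aa,bb,h in ((q.x,.045,.09,.055),(q2.x,.05,.075,.048)):
        for z in (0,h):
            p=proj(g,W(qq,[[aa,bb,z],[aa,-bb,z],[-aa,-bb,z],[-aa,bb,z]]));cv2.polylines(im,[((p+.375)*4).astype(np.int32)],True,(255,0,255),1)
    t=.016;
    for z in (.074,.108):
        p=proj(g,W(q.x,[[t,-.022,z],[t,-.038,z],[-t,-.038,z],[-t,-.022,z]]));cv2.polylines(im,[((p+.375)*4).astype(np.int32)],True,(255,255,0),1)
    th=np.linspace(0,6.28,24)
    p=proj(g,W(q2.x,np.c_[.015*np.cos(th),.037+.015*np.sin(th),0*th+.062]));cv2.polylines(im,[((p+.375)*4).astype(np.int32)],True,(255,255,0),1)
    ims.append(im)
t,s_=ims
A=np.hstack([t[560:880,660:1060],t[640:960,1300:1700]]); B=np.hstack([s_[840:1140,1480:1880],s_[640:940,940:1340]])
cv2.imwrite("pics/fit.png",A);cv2.imwrite("pics/fitB.png",B)
E
python3 fit.py
```

```text
red/green @z.062 [[ 0.5508 -0.1803  0.062 ]
 [ 0.5432 -0.2543  0.062 ]] 0.07437483208306794
vent corners [[0.5764, 0.2864, 0.055], [0.6466, 0.1271, 0.055], [0.57, 0.0902, 0.055], [0.5048, 0.2516, 0.055]] [np.float64(0.0796), np.float64(0.1741), np.float64(0.0851), np.float64(0.174)]
sw corners [[0.5935, -0.1474, 0.048], [0.5805, -0.2943, 0.048], [0.49, -0.2858, 0.048], [0.4982, -0.1379, 0.048]] [np.float64(0.0958), np.float64(0.1475), np.float64(0.0909), np.float64(0.1482)]
vent [0.5744 0.1888 0.4091] [ 0.0035  0.0029  0.0049 -0.0029 -0.001  -0.0019 -0.0075  0.0019]
switch [ 0.5406 -0.2164 -0.0796] [ 0.0028  0.0018  0.0039 -0.0007 -0.0052 -0.0014 -0.0015  0.0002]
stop [[0.5435, -0.1795, 0.06], [0.5376, -0.2532, 0.06]] knob rest [[0.5864, 0.1613, 0.108], [0.5625, 0.2163, 0.108]]
```

View pics/fit.png

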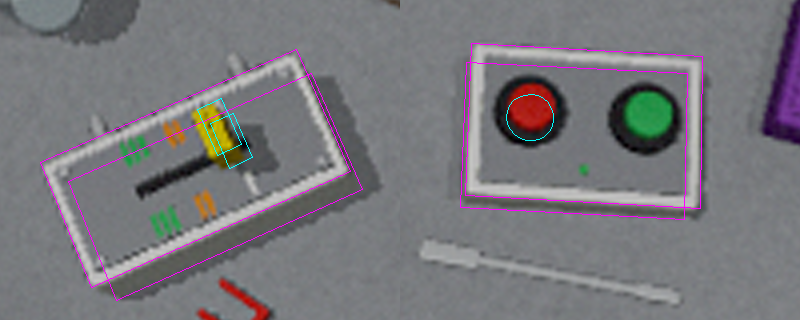

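View pics/fitB.png

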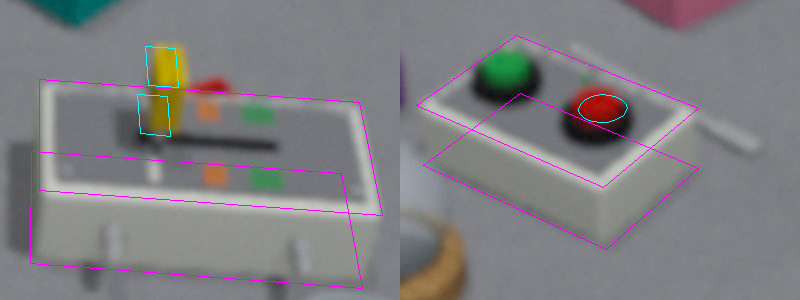

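Run:
```python
from bench import r
from h import *
from scipy.optimize import least_squares
f=r.grab_frame("top"); s=r.grab_frame("scene")
hs=cv2.cvtColor(s["pixels"],cv2.COLOR_RGB2HSV)
for nm,lo,hi in [("red",(0,150,80),(8,255,255)),("yel",(22,150,60),(32,255,255)),("green",(45,120,50),(80,255,255))]:
    m=cv2.inRange(hs,lo,hi)
    if nm=="red": m|=cv2.inRange(hs,(172,150,80),(180,255,255))
    n,l,st,c=cv2.connectedComponentsWithStats(m)
    print(nm,[(st[i].tolist(),c[i].round(1).tolist()) for i in range(1,n) if st[i,4]>15])
def tri(a,b):
    q=least_squares(lambda P:np.r_[proj(f,P)[0]-a,proj(s,P)[0]-b],[.55,0,.06]);return q.x.round(4),q.fun.round(2)
print("red",tri([357.4,186.2],[284.8,188.0]))
# knob top centre: top view crop (208,75)/4 ; scene (~412,224)
print("knob top",tri(np.array([209,120])/4+[165,140]-.375,np.array([172,47])/4+[370,210]-.375))
for n,uv,z in [("flask ring",(375,143),.01),("vial cap",(282.5,173),.055),("beaker base",(176,138),0),("amber cap",(262,116),.125),("wash cap",(495,269),.16)]: print(n,ray(f,[uv],z)[0].round(3))
```

```text
red [([122, 0, 9, 7, 27], [124.8, 2.2]), ([596, 29, 14, 5, 34], [602.6, 30.4]), ([147, 33, 13, 10, 48], [152.5, 37.0]), ([237, 94, 8, 7, 49], [240.8, 97.1]), ([302, 136, 11, 7, 62], [306.9, 138.9]), ([203, 166, 12, 8, 72], [208.8, 169.3]), ([386, 181, 12, 8, 77], [391.3, 184.5]), ([278, 182, 13, 10, 92], [283.6, 186.5]), ([419, 230, 8, 3, 16], [422.6, 231.4])]
yel [([408, 222, 9, 21, 147], [411.5, 231.6])]
green [([285, 127, 11, 8, 59], [290.0, 130.4]), ([189, 154, 12, 9, 82], [194.5, 158.2]), ([364, 167, 12, 11, 89], [369.6, 172.2]), ([255, 173, 13, 9, 91], [261.1, 177.1]), ([434, 253, 6, 4, 16], [436.4, 254.3])]
red (array([ 0.5498, -0.1788,  0.0628]), array([-0.55,  0.3 , -0.6 , -0.13]))
knob top (array([0.5867, 0.1646, 0.123 ]), array([-0.19,  0.07, -0.18,  0.  ]))
flask ring [ 0.682 -0.241  0.01 ]
vial cap [0.592 0.01  0.055]
beaker base [0.715 0.31  0.   ]
amber cap [0.72  0.055 0.125]
wash cap [ 0.334 -0.464  0.16 ]
```

Emit:
step_arm(xyz=[[-0.43,0,-0.85],[-0.43,0,-0.85],[-0.43,0,-0.85],[-0.43,0,-0.85],[-0.43,0,-0.85],[-0.43,0,-0.85]], rotation=[[0,0.557,0],[0,0.557,0],[0,0.557,0],[0,0.557,0],[0,0.557,0],[0,0.557,0]], grip=1, force=40)

```text
clock: 1.15
tcp_pos: [0.4019, 0.4485, 0.405]
orientation: [-1.549, -0.316, 0.314]
contact_force: [-0.1, 0.3, 0.8]
grip_width: -0.0002
```

```bash
cat >> h.py <<'E'
def units(o,target,dirz=None):
    "shift units to world TCP target; and turn so tool y is down and tool z points along world angle dirz"
    A=R.from_rotvec(o["orientation"]); sh=A.inv().apply(np.array(target)-o["tcp_pos"])/.3
    out=[sh.round(4)]
    if dirz is not None:
        z=np.array([np.cos(dirz),np.sin(dirz),0]);y=np.array([0,0,-1.]);x=np.cross(y,z)
        B=R.from_matrix(np.c_[x,y,z]); out.append(((A.inv()*B).as_rotvec()/(np.pi/2)).round(4))
    return out
E
python3 - <<'E'
from bench import r
from h import *
o=r.get_obs();print(o["clock"],o["tcp_pos"],o["grip_width"],np.round(o["joints"],2))
for t in [(.5,.15,.404),(.548,-.179,.404)]:print(units(o,t,1.98))
E
```

```text
1.15 [0.40194859 0.44852034 0.40499279] -0.00023913637190256718 [-1.16  0.36  0.28  1.75 -0.11  1.04 -0.44]
[array([-0.0884,  0.0048, -1.0436]), array([ 0.001 , -0.0047,  0.0006])]
[array([-0.3701,  0.0061, -2.1155]), array([ 0.001 , -0.0047,  0.0006])]
```

Emit:
step_arm(xyz=[[0.2,0,-0.98],[0.2,0,-0.98],[0.2,0,-0.98],[0.2,0,-0.98],[0.2,0,-0.98],[0.2,0,-0.98]], rotation=[[0,0,0],[0,0,0],[0,0,0],[0,0,0],[0,0,0],[0,0,0]])

```text
clock: 1.9
tcp_pos: [0.5741, 0.1973, 0.4058]
orientation: [-1.552, -0.313, 0.309]
contact_force: [-0.7, 0.1, -0.2]
grip_width: -0.0001
```

Run:
```python
from bench import r
from h import *
o=r.get_obs();print(o["clock"],o["tcp_pos"],o["grip_width"],np.round(o["joints"],2))
w=r.grab_frame("wrist");cv2.imwrite("pics/w1.png",w["pixels"][:,:,::-1])
for t in [(.548,-.179,.404)]:print(units(o,t,1.98))
```

```text
1.9 [0.57412199 0.19730827 0.40584409] -0.0001236997978329698 [-0.73  0.38  0.38  1.75 -0.16  1.05  0.1 ]
[array([-0.5639,  0.0092, -1.1238]), array([ 0.0023, -0.0085,  0.0012])]
```

View pics/w1.png

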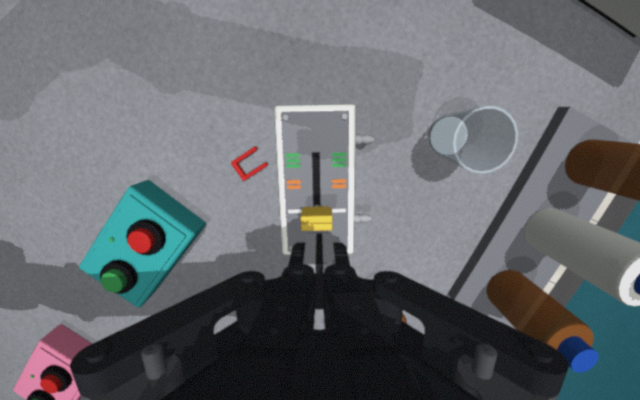

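Run:
```python
from bench import r
from h import *
o=r.get_obs();w=r.grab_frame("wrist");im=w["pixels"][:,:,::-1]
cv2.imwrite("pics/w1c.png",cv2.resize(im[95:265,260:370],None,fx=3.5,fy=3.5,interpolation=cv2.INTER_CUBIC))
P=ray(w,[(315.5,159.5),(316.5,184.5),(316.5,210.5),(276,107),(354,105)],[.055]*5,o);print(P.round(4))
for b in [(-.0,0)]:
  d=P[0]-P[2];print("ang",np.arctan2(d[1],d[0]),np.linalg.norm(d)); d=P[4]-P[3];print("ang x",np.arctan2(d[1],d[0]),np.linalg.norm(d))
print("knob top rear edge/front edge @.108",ray(w,[(317,218.5),(317,206)],[.108]*2,o).round(4))
```

```text
[[0.5599 0.2225 0.055 ]
 [0.5722 0.1963 0.055 ]
 [0.5844 0.1672 0.055 ]
 [0.4986 0.2584 0.055 ]
 [0.5754 0.293  0.055 ]]
ang 1.9870527016142896 0.06042810706610415
ang x 0.42401058708725836 0.08424651050281985
knob top rear edge/front edge @.108 [[0.5818 0.1756 0.108 ]
 [0.5767 0.1876 0.108 ]]
```

View pics/w1c.png

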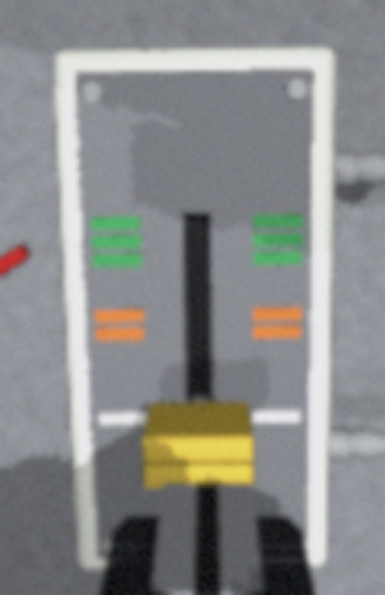

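Run:
```python
from bench import r
from h import *
o=r.get_obs();w=r.grab_frame("wrist")
c=lambda p:np.array(p)/3.5+[260,95]-.35
P=ray(w,[c((197.5,241)),c((198.5,325)),c((200,417)),c((57,50)),c((333,50))],[.055]*5,o);print(P.round(4))
d=P[0]-P[2];print("ang",np.arctan2(d[1],d[0]),np.linalg.norm(d),np.linalg.norm(P[1]-P[2])); d=P[4]-P[3];print("ang x",np.arctan2(d[1],d[0]),np.linalg.norm(d))
Q=ray(w,[c((199,487)),c((199,462)),c((199,435)),c((145,450)),c((253,450))],[.108]*5,o);print("knob rear,mid,front",Q.round(4).tolist(),np.linalg.norm(Q[0]-Q[2]),np.linalg.norm(Q[3]-Q[4]))
```

```text
[[0.5611 0.2208 0.055 ]
 [0.5723 0.1952 0.055 ]
 [0.5852 0.1659 0.055 ]
 [0.4979 0.2585 0.055 ]
 [0.5764 0.2919 0.055 ]]
ang 1.9853461332067772 0.05993709820270699 0.0320445246424351
ang x 0.40259599731437906 0.08531036940869226
knob rear,mid,front [[0.5866, 0.1626, 0.108], [0.5836, 0.1697, 0.108], [0.5804, 0.1773, 0.108], [0.568, 0.1671, 0.108], [0.5964, 0.1792, 0.108]] 0.0159267312618902 0.030888287557783792
```

Emit:
step_arm(xyz=[[-0.5,0,-1],[-0.5,0,-1],[-0.5,0,-1],[-0.5,0,-1],[-0.5,0,-1],[-0.5,0,-1],[-0.5,0,-1]], rotation=[[0,-0.008,0],[0,-0.008,0],[0,-0.008,0],[0,-0.008,0],[0,-0.008,0],[0,-0.008,0],[0,-0.008,0]])

```text
clock: 2.92
tcp_pos: [0.5517, -0.1312, 0.4053]
orientation: [-1.546, -0.328, 0.327]
contact_force: [0.4, 0.7, -0.6]
grip_width: 0.0
```

Run:
```python
from bench import r
from h import *
o=r.get_obs();print(o["clock"],o["tcp_pos"],np.round(o["joints"],2))
w=r.grab_frame("wrist");cv2.imwrite("pics/w2.png",w["pixels"][:,:,::-1])
print(proj(w,[[.549,-.179,.062]],o))
```

```text
2.925 [ 0.55174183 -0.13116282  0.40528298] [-0.27  0.32  0.5   1.84 -0.18  1.02  0.71]
[[299.74103025 219.06546821]]
```

View pics/w2.png

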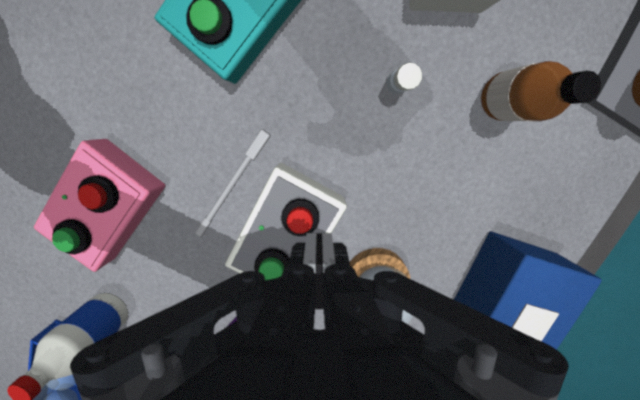

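Wrist view: red button on the white box at (300,219), where my estimate predicted (299.7,219.1). Green is at (271,266). I'll go above red.

Run:
```python
from bench import r
from h import *
o=r.get_obs()
print(units(o,(.549,-.179,.40),1.98),units(o,(.549,-.179,.26)))
```

```text
[array([-0.0768,  0.0169, -0.1465]), array([-0.0005,  0.0067,  0.0007])] [array([-0.0773,  0.4836, -0.1469])]
```

Emit:
step_arm(xyz=[[-0.077,0,-0.147],[-0.077,0.16,-0.147],[-0.077,0.32,-0.147],[-0.077,0.45,-0.147],[-0.077,0.45,-0.147]], rotation=[[0,0.007,0],[0,0.007,0],[0,0.007,0],[0,0.007,0],[0,0.007,0]])

```text
clock: 3.6
tcp_pos: [0.5488, -0.1754, 0.2673]
orientation: [-1.542, -0.32, 0.328]
contact_force: [0.3, -0.8, 0.3]
grip_width: -0.0001
```

Run:
```python
from bench import r
from h import *
o=r.get_obs();print(o["clock"],o["tcp_pos"],np.round(o["contact_force"],2))
w=r.grab_frame("wrist");s=r.grab_frame("scene");
cv2.imwrite("pics/w3.png",np.hstack([w["pixels"][100:400,150:500,::-1],cv2.resize(s["pixels"][130:230,220:360,::-1],(420,300))]))
print(proj(w,[[.549,-.179,.062]],o), units(o,(.549,-.179,.229)))
```

```text
3.6 [ 0.54879512 -0.17539473  0.26734044] [ 0.28 -0.76  0.31]
[[317.94367525 234.4798762 ]] [array([-0.0037,  0.1278, -0.012 ])]
```

View pics/w3.png

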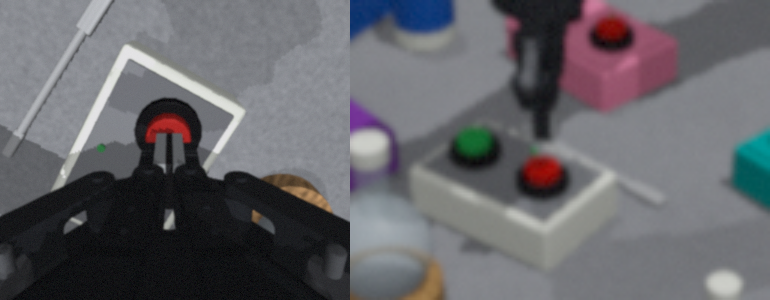

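Fingertips stand just above the red button (wrist crop (168,128)), clear of green. Pressing in small rows.

Emit:
step_arm(xyz=[[-0.004,0.05,-0.012],[-0.004,0.08,-0.012],[-0.004,0.1,-0.012],[-0.004,0.11,-0.012],[-0.004,0.12,-0.012],[-0.004,0.12,-0.012]], rotation=[[0,0,0],[0,0,0],[0,0,0],[0,0,0],[0,0,0],[0,0,0]])

```text
clock: 4.45
tcp_pos: [0.5506, -0.1813, 0.2372]
orientation: [-1.544, -0.324, 0.32]
contact_force: [-7.1, 3.3, 23.8]
grip_width: -0.0001
```

Run:
```python
from bench import r
from h import *
o=r.get_obs();print(o["clock"],o["tcp_pos"],np.round(o["contact_force"],2))
w=r.grab_frame("wrist");s=r.grab_frame("scene");
cv2.imwrite("pics/w4.png",np.hstack([cv2.resize(w["pixels"][180:330,232:407,::-1],(350,300)),cv2.resize(s["pixels"][150:220,240:338,::-1],(420,300),interpolation=cv2.INTER_CUBIC)]))
```

```text
4.45 [ 0.55060398 -0.18128671  0.23716995] [-7.14  3.33 23.78]
```

View pics/w4.png

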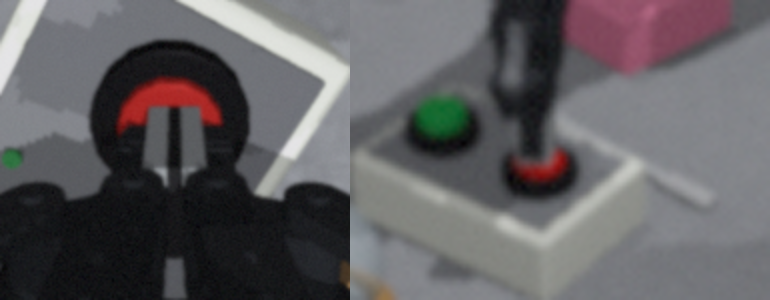

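The red cap is pressed down level with its collar under the tips, at 24 N (far over 5 N), so it is bottomed. Hold two more rows, then lift.

Emit:
step_arm(xyz=[[0,0,0],[0,0,0],[0,-0.05,0],[0,-0.15,0],[0,-0.3,0],[0,-0.45,0],[0,-0.45,0]], rotation=[[0,0,0],[0,0,0],[0,0,0],[0,0,0],[0,0,0],[0,0,0],[0,0,0]])

```text
clock: 5.42
tcp_pos: [0.5512, -0.1826, 0.3764]
orientation: [-1.547, -0.33, 0.314]
contact_force: [0.5, 0.5, -0.1]
grip_width: 0.0004
```

Run:
```python
from bench import r
from h import *
o=r.get_obs();print(o["clock"],o["tcp_pos"],np.round(o["contact_force"],2))
s=r.grab_frame("scene");
cv2.imwrite("pics/w5.png",cv2.resize(s["pixels"][150:220,240:338,::-1],(420,300),interpolation=cv2.INTER_CUBIC))
d=np.array([np.cos(1.98),np.sin(1.98)]); k=np.array([.5836,.1697])
for b in (.07,):
  t=k-b*d; print(t,units(o,(*t,.39),1.98))
```

```text
5.425 [ 0.55121138 -0.18261868  0.37640545] [ 0.54  0.52 -0.11]
[0.61145152 0.10547934] [array([ 0.5678, -0.0417,  0.8003]), array([0.0014, 0.0008, 0.0061])]
```

View pics/w5.png

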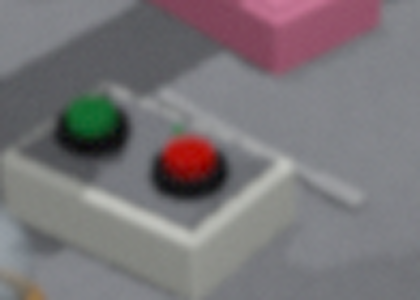

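Red is back out (420x300 crop at (190,158)), standing above its collar as before. On to a point 70 mm behind the lever knob.

Emit:
step_arm(xyz=[[0.568,-0.05,0.8],[0.568,-0.05,0.8],[0.568,-0.05,0.8],[0.568,-0.05,0.8],[0.568,-0.05,0.8],[0.568,-0.05,0.8],[0.568,-0.05,0.8]], rotation=[[0,0,0.006],[0,0,0.006],[0,0,0.006],[0,0,0.006],[0,0,0.006],[0,0,0.006],[0,0,0.006]])

```text
clock: 6.35
tcp_pos: [0.6104, 0.1052, 0.3891]
orientation: [-1.548, -0.318, 0.326]
contact_force: [-0.1, -0.6, -1.4]
grip_width: 0.0004
```

Run:
```python
from bench import r
from h import *
o=r.get_obs();print(o["clock"],o["tcp_pos"],np.round(o["contact_force"],2))
w=r.grab_frame("wrist");cv2.imwrite("pics/w6.png",w["pixels"][:,:,::-1])
d=np.array([np.cos(1.98),np.sin(1.98)]); k=np.array([.5836,.1697])
for b in (.05,):
  t=k-b*d; print(t,units(o,(*t,.258),1.98))
```

```text
6.35 [0.61041371 0.10520673 0.38912119] [-0.06 -0.57 -1.38]
[0.60349394 0.1238281 ] [array([0.006 , 0.437 , 0.0663]), array([ 0.0003,  0.0007, -0.0035])]
```

View pics/w6.png

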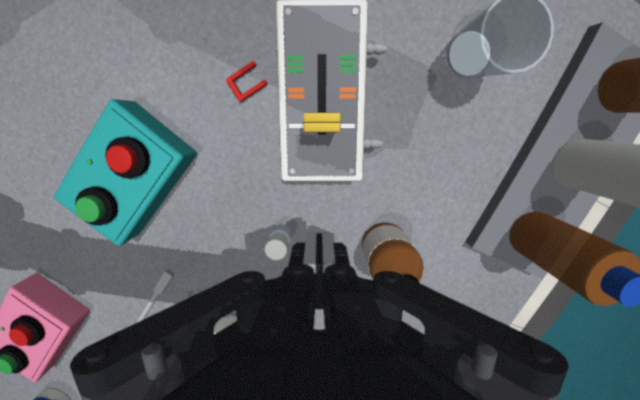

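Run:
```python
from bench import r
from h import *
o=r.get_obs();w=r.grab_frame("wrist")
im=w["pixels"][:,:,::-1];cv2.imwrite("pics/w6c.png",cv2.resize(im[85:195,270:380],None,fx=4,fy=4,interpolation=cv2.INTER_CUBIC))
print(ray(w,[(322,132),(322,122.5),(322,113)],[.108]*3,o).round(4))
```

```text
[[0.5884 0.1589 0.108 ]
 [0.5852 0.1662 0.108 ]
 [0.5821 0.1734 0.108 ]]
```

View pics/w6c.png

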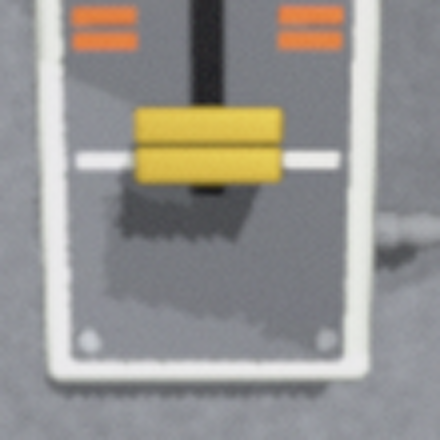

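Emit:
step_arm(xyz=[[0.006,0.1,0.066],[0.006,0.25,0.066],[0.006,0.38,0.066],[0.006,0.437,0.066],[0.006,0.437,0.066]], rotation=[[0,0,-0.003],[0,0,-0.003],[0,0,-0.003],[0,0,-0.003],[0,0,-0.003]])

```text
clock: 7.08
tcp_pos: [0.6037, 0.1216, 0.258]
orientation: [-1.548, -0.318, 0.32]
contact_force: [0.5, 0.1, 0.7]
grip_width: 0.0002
```

Run:
```python
from bench import r
from h import *
o=r.get_obs();print(o["clock"],o["tcp_pos"],np.round(o["contact_force"],2))
w=r.grab_frame("wrist");s=r.grab_frame("scene")
cv2.imwrite("pics/w7.png",np.hstack([w["pixels"][0:300,150:500,::-1],cv2.resize(s["pixels"][200:290,350:476,::-1],(420,300),interpolation=cv2.INTER_CUBIC)]))
d=np.array([np.cos(1.98),np.sin(1.98)]); k=np.array([.5836,.1697])
for b in (.022,0,-.03): t=k-b*d; print(t,units(o,(*t,.258),1.98))
```

```text
7.075 [0.60367968 0.12159831 0.25799862] [0.49 0.13 0.72]
[0.59235334 0.14951636] [array([ 2.100e-03, -1.000e-04,  1.004e-01]), array([ 0.0004, -0.0017, -0.0011])]
[0.5836 0.1697] [array([ 1.900e-03, -1.000e-04,  1.737e-01]), array([ 0.0004, -0.0017, -0.0011])]
[0.57166363 0.19722314] [array([ 1.700e-03, -2.000e-04,  2.737e-01]), array([ 0.0004, -0.0017, -0.0011])]
```

View pics/w7.png

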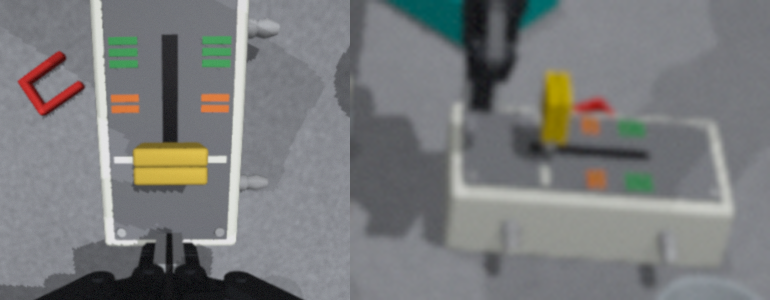

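Tips are centred behind the knob (169 vs 170 px) and clear of the plate. Pushing forward slowly, first towards the first click.

Emit:
step_arm(xyz=[[0.002,0,0.04],[0.002,0,0.08],[0.002,0,0.1],[0.002,0,0.115],[0.002,0,0.13],[0.002,0,0.145],[0.002,0,0.16],[0.002,0,0.175],[0.002,0,0.175]], rotation=[[0,0,0],[0,0,0],[0,0,0],[0,0,0],[0,0,0],[0,0,0],[0,0,0],[0,0,0],[0,0,0]])

```text
clock: 8.3
tcp_pos: [0.5837, 0.1717, 0.2596]
orientation: [-1.547, -0.322, 0.32]
contact_force: [-0.1, 0.4, -1.0]
grip_width: 0.0001
```

```bash
cat > look.py <<'E'
from bench import r
from h import *
import sys
o=r.get_obs();print(o["clock"],o["tcp_pos"],np.round(o["contact_force"],2))
w=r.grab_frame("wrist");s=r.grab_frame("scene")
cv2.imwrite(sys.argv[1],np.hstack([w["pixels"][0:300,150:500,::-1],cv2.resize(s["pixels"][200:290,350:476,::-1],(420,300),interpolation=cv2.INTER_CUBIC)]))
d=np.array([np.cos(1.98),np.sin(1.98)]); k=np.array([.5845,.1680]) 
print("tcp along from knob start", (o["tcp_pos"][:2]-k)@d, "lateral",(o["tcp_pos"][:2]-k)@[d[1],-d[0]])
E
python3 look.py pics/w8.png
```

```text
8.3 [0.58374801 0.17166729 0.2595919 ] [-0.08  0.35 -0.99]
tcp along from knob start 0.003663709336645164 lateral 0.0007692313800644293
```

View pics/w8.png

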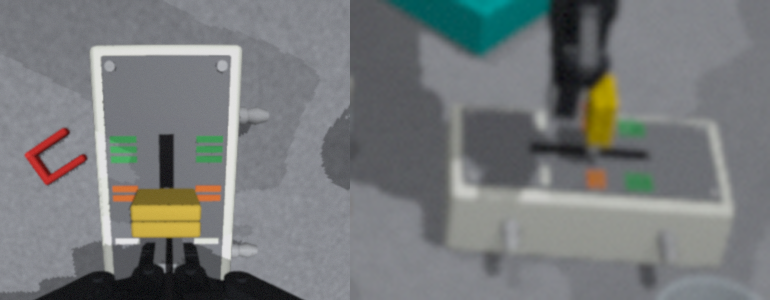

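The lever is in the first click: its stem lines up with the orange marks. Continuing to the second stop.

Emit:
step_arm(xyz=[[-0.002,0,0.02],[-0.002,0,0.035],[-0.002,0,0.05],[-0.002,0,0.065],[-0.002,0,0.08],[-0.002,0,0.095],[-0.002,0,0.1],[-0.002,0,0.1]], rotation=[[0,0,0],[0,0,0],[0,0,0],[0,0,0],[0,0,0],[0,0,0],[0,0,0],[0,0,0]])

```text
clock: 9.4
tcp_pos: [0.5715, 0.1986, 0.2598]
orientation: [-1.547, -0.322, 0.319]
contact_force: [-0.3, 0.2, -0.0]
grip_width: -0.0003
```

```bash
python3 look.py pics/w9.png
```

```text
9.4 [0.57154991 0.19856652 0.25975995] [-0.25  0.24 -0.02]
tcp along from knob start 0.0331954546252611 lateral 0.00028086715943405636
```

View pics/w9.png

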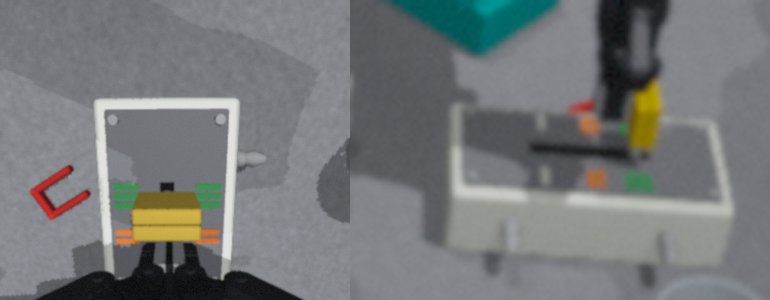

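The lever seems to have snapped to the green marks. A gentle nudge will confirm the hard end.

Emit:
step_arm(xyz=[[0,0,0.01],[0,0,0.017],[0,0,0.023],[0,0,0.023]], rotation=[[0,0,0],[0,0,0],[0,0,0],[0,0,0]])

```text
clock: 10.0
tcp_pos: [0.5699, 0.2018, 0.2599]
orientation: [-1.551, -0.321, 0.315]
contact_force: [3.6, -7.3, -0.4]
grip_width: 0.0
```

8 N against a stop at the green marks, so this is the hard end. Back off, then lift.

Emit:
step_arm(xyz=[[0,0,-0.05],[0,0,-0.12],[0,-0.1,-0.15],[0,-0.25,-0.15],[0,-0.4,-0.15],[0,-0.4,-0.15],[0,-0.4,-0.15]], rotation=[[0,0,0],[0,0,0],[0,0,0],[0,0,0],[0,0,0],[0,0,0],[0,0,0]])

```text
clock: 10.88
tcp_pos: [0.5871, 0.1601, 0.3797]
orientation: [-1.551, -0.32, 0.315]
contact_force: [-0.7, 0.6, 0.2]
grip_width: -0.0001
```

Run:
```python
from bench import r
from h import *
o=r.get_obs();print(o["clock"],o["tcp_pos"],np.round(o["contact_force"],2))
w=r.grab_frame("wrist");t=r.grab_frame("top");s=r.grab_frame("scene")
cv2.imwrite("pics/w10.png",cv2.resize(w["pixels"][60:240,250:400,::-1],None,fx=3,fy=3,interpolation=cv2.INTER_CUBIC))
cv2.imwrite("pics/s10.png",s["pixels"][:,:,::-1])
```

```text
10.875 [0.58713281 0.16006518 0.37972314] [-0.74  0.59  0.25]
```

View pics/w10.png

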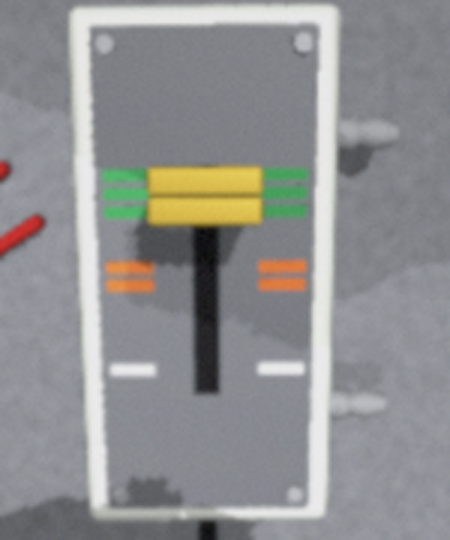

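View pics/s10.png

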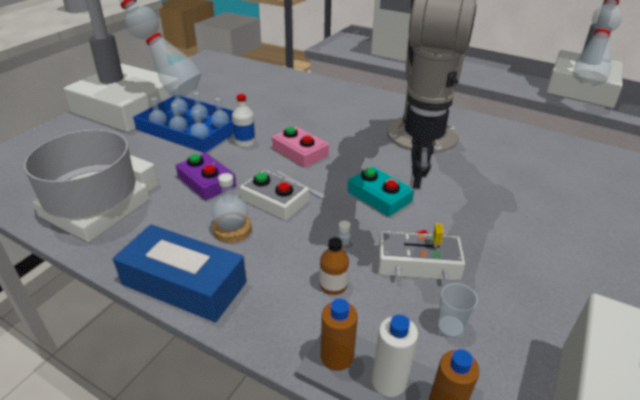

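The knob sits on the three green marks (crop (205,195)). The stop button is out and nothing loose has moved. The arm is clear.

Run:
```python
from bench import r
from h import *
o=r.get_obs();w=r.grab_frame("wrist")
P=ray(w,[np.array([205.5,196])/3+[250,60]-.33],[.108],o)[0]
d=np.array([np.cos(1.98),np.sin(1.98)]);print("lever est",(P[:2]-[.5852,.1659])@d)
print(r.hand_in())
```

```text
lever est 0.05821296239669644
the job is handed in; nothing more can be done
None
```

I pressed the red stop button on the white switch box fully in and let it spring back. Then I pushed the vent lever with closed fingertips through the first click to the second stop, backed off and lifted clear. The job is handed in; the hand-in gave no verdict.

- **Stop button:** it took 24 N at the bottom, well over the 5 N needed, and the scene picture then showed it back out. The contact came about 8 mm higher than I had predicted, so I checked the picture to confirm the tips were on the red cap. I never touched the green start button.
- **Vent lever:** the knob sits on the three green marks. A nudge met about 8 N there, as a hard end should. My last picture measurement gave about 58 mm of travel. That is 2 mm short of the 60 mm end, about the calibration error, but only about 2 mm above the 56 mm limit.
- **Surroundings:** the last scene view, compared by eye with the first, showed no loose item moved, and the arm was touching nothing. The clock read about 11 s of the 42 s allowed.

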